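# Close the touch dimmer and hold it shut

### The job

The bottom half of the touch-dimmer housing stands open on the ceramic tile; its loose top half lies open side down on the shelf beside it. Pick the top half up with a light grip (the shell is thin and cracks if squeezed or pressed hard), turn it so that its cut-cornered nose lies over the nose of the bottom half, lower it onto the two steel dowels and press it gently down against the touch springs until the joint is fully closed all round. Finish while still holding it pressed shut on the tile, ready for the screws: the springs push it open if you let go; leave everything else on the shelf as it is.

Things in the scene. Friction and masses are not known exactly. Their poses are not given: they have to be found in the camera images.
- cover_center (a point): Centre (half-way up) of the loose top half: dark plastic shell, 100 (x) x 52 (y) x 24 mm (z), 3 mm walls, about 70 g, lying open side down. +x points to the nose, its corners cut at 45 deg over 12 mm; the tail is square. Take it across the flat long sides (x -50 to +38 mm), fingertips above the open edge to stay clear of the joint. Up to 40 N grip per finger is safe, over 60 N cracks it.
- cover_nose (a point): Middle of the top half's nose at its open (lower) edge, 50 mm along +x from its centre and 12 mm below it
- cover_tail (a point): Middle of the top half's square tail at its open (lower) edge, 50 mm along -x from its centre and 12 mm below it
- socket_big (a point): Mouth of the wide socket in the top half, at its open edge: 10 mm bore, 12 mm deep, open downward, 2 mm entry bevel; 30 mm along +x and 13 mm along +y from the top half's centre, marked by a small dark screw well on the top
- socket_small (a point): Mouth of the narrow socket in the top half, at its open edge: 8 mm bore, 12 mm deep, open downward, 2 mm entry bevel; 36 mm along -x and 13 mm along -y from the top half's centre, marked by a small dark screw well on the top
- base: Bottom half, origin at the centre of its underside, loose (about 160 g) on the tile, open side up: outline as the top half, 100 (x) x 52 mm (y), cut-cornered nose to +x, 22 mm tall to the joint edge; a rubber cable sleeve sticks 14 mm out of the tail. Closed, the pair is 46 mm tall and the top half's centre lies 34 mm above this origin. Pressing the halves with over 45 N cracks them.
- base_nose (a point): Middle of the bottom half's nose at the joint edge, 50 mm along +x from its origin and 22 mm above it; cover_nose comes to lie here
- dowel_big (a point): Tip of the thick steel dowel of the bottom half: 8 mm thick, tapered end, stands 9 mm above the joint edge at x +30, y +13 mm; 1 mm play all round in the wide socket
- dowel_small (a point): Tip of the thin steel dowel of the bottom half: 6 mm thick, tapered end, stands 9 mm above the joint edge at x -36, y -13 mm; 1 mm play all round in the narrow socket
- spring1 (a joint): Compression (m) of the middle one of three upright coil springs, 8 mm thick, on the bottom half's board at x -18, -2 and +14 mm, y 0. Free (0) they reach 27 mm above the joint edge; they meet the inside of the top half 6 mm before it closes (dowels then 3 mm in). Closed: 0.006 m, about 2.3 N each, 7 N together, pushing the top half up.
- tile: Fixed white ceramic tile, 150 x 150 mm, its top 8 mm above the shelf; origin at the centre of its underside, z up
- spool: Bystander, leave alone: solder spool standing on its black flange, 60 mm across, 38 mm tall; origin at the centre of its underside
- flux: Bystander, leave alone: amber flux jar with a black cap, 40 mm across, 30 mm tall; origin at the centre of its underside
- dish: Bystander, leave alone: shallow steel dish for screws, 72 mm across, 18 mm tall; origin at the centre of its underside
- cleaner: Bystander, leave alone: black tip-cleaner cup full of brass wool, 64 mm across, 40 mm tall; origin at the centre of its underside
- sensor: Bystander, leave alone: finished small sensor box, dark plastic, a plain closed block 40 x 66 x 24 mm with a round lens; not part of the job; origin at the centre of its underside
- screwdriver: Bystander, leave alone: screwdriver lying down, 170 mm long; origin at the centre of its underside
Things that resemble listed ones, but are neither listed nor needed, are in the scene too. Several things have the shape of the tile; the one meant has the colours described above.

How it is judged:
On the way, in this order (a step that is already met when the one before it is completed fails the run):
1. the top half is lifted clear of the shelf in the gripper (height (world z) of cover_center above 0.05 m and contact force between the fingers and cover above 3 N), for 0.2 s.
2. the top half is closed on the dowels and held down (z of each of cover_nose, cover_tail in the frame of base below 0.0238 m and distance between cover_nose and base_nose below 0.003 m and angle between the x axis of base and the x axis of cover_center, either way round below 0.05 rad and angle between the z axis of base and the z axis of cover_center, either way round below 0.04 rad and contact force between cover and base above 4 N and contact force between the fingers and cover above 3 N), for 0.5 s.
At the end, for the whole second after the job is handed in: Gripper still holding the top half shut, nose over nose, on the bottom half: gap under 1.8 mm at nose and tail, noses within 3 mm, parallel within 0.04 rad, turned alike within 0.05 rad, pressed with over 4 N; bottom half flat on the tile, within 60 mm of its middle along each axis; both at rest (all of step 2 and z of base in the frame of tile between 0.006 and 0.0105 m and angle between base's own z axis and vertical below 0.04 rad and x of base in the frame of tile between -0.06 and 0.06 m and y of base in the frame of tile between -0.06 and 0.06 m and contact force between cover and tile below 0.1 N and linear speed of each of cover, base below 0.01 m/s); the arm keeps its last pose, push and grip.
It fails at once if the top half is squeezed too hard (over 60 N per finger) (contact force between the fingers and cover above 120 N).
It fails at once if the halves are pressed together too hard (over 45 N) (contact force between cover and base above 45 N).
It fails at once if a bystander is disturbed (moved over 30 mm) (distance of any of spool, flux, dish, cleaner, sensor, screwdriver from where it was at the start of the episode above 0.03 m).
It also fails if it takes over 45 s, if anything falls off the work surface, if the arm or the gripper's body presses on something with over 40 N, if the wrist force passes 120 N, or if a joint passes its speed limit or range.

### The arm

A 7-joint arm with a two-finger parallel gripper is mounted at the origin on the work surface. World frame = base frame: x ahead of the robot, y to its left, z up, the work surface at z = 0. Lengths are in m, angles in rad, forces in N, time in s.
With the tool pointing down it reaches from about 0.4 to 0.9 m from the base axis. Payload 5.6 kg.
Tool frame: the origin (TCP) lies midway between the tips of the shut fingers; the grasp point (between the pads) lies 19 mm behind it; z points along the fingers, y is the line along which they close (so a half turn about z gives the same grasp; the last joint's range is limited). The gripper opens to 92 mm and grips with 3 to 60 N. Pads are 20 mm wide; open, the fingers measure 128 mm over their backs; the gripper's body (75 mm by 189 mm) begins 69 mm behind the grasp point.
Start: joints at [-1.331, 0.468, -0.012, 1.603, 0.006, 1.071, -0.056], TCP at [0.181, 0.624, 0.215] pointing down, gripper open.
Joint ranges: [-2.53, 2.53], [-0.31, 2.02], [-1.57, 1.55], [0.28, 2.44], [-1.29, 4.43], [0.15, 1.84], [-2.92, 2.92]. Speed limits (rad/s): [2.57, 2.57, 3.14, 3.14, 3.14, 3.14, 3.14].

### API

Orientations are given as a 3x3 rotation matrix whose columns are the frame's x, y, z axes.
In Python, from station import env, effector, solver, viewer, workorder, search_frame, tip_of gives the robot as it stands. Calls block until the motion is done:
- env.reach(position, orientation): joint-space move of the TCP to a pose.
- env.movel(position, frame=None, rate=0.15): straight line of the TCP; frame=None keeps the orientation; rate is the mean speed in m/s.
- env.goto_joints(angles): joint-space move.
- effector.release() and effector.grasp(squeeze=None): open the fingers fully, or close them until they stop; squeeze is the grip in N (None keeps the last).
- env.pause(seconds).
- solver.inverse_kinematics(position, orientation): joint angles nearest the present ones, or None.
- env.sense(): the state.
- viewer.read_camera(name): name is "scene" or "side" or "wrist"; returns (picture, depth): 420x560x3 uint8, red, green, blue; 420x560 float32, m along the optical axis (not along the pixel's ray), 0 where there is no reading.
- viewer.camera_info(name): a dict with "intrinsics" (3x3 intrinsics, pixels), "eye" and "rotation" of the camera in the world; the wrist camera has in their place "T_tool_cam" (4x4, takes a point from camera to tool coordinates, whose origin is the TCP and whose axes are the flange's). Camera axes: x right, y up, looking along -z (the intrinsics and any distortion apply to the point x, -y, -z); pixel columns grow to the right and rows downward; lengths in m; the calibration is good to about 2 mm. A picture is of the moment at which its call begins: read the wrist's pose just before it. camera_info takes no time and is no camera call.
A pose or a line that the arm cannot do raises env.PlanningError and nothing moves.
- workorder.finish_job(): hands the job in; it is judged then, once.
Trained networks look in the newest picture that a camera, given by its name, has taken for a name from the list of things; names that differ only in an ending like _2 or _b are one class to them, and where a whole thing is asked for, a point or a joint stands for the part that bears it (a point fixed in the world has none). Each returns a list of dicts, best first, with "score" (0 to 1); they miss things now and then, are a little off and sometimes report something else, mostly with a low value. They report only what shows in the picture. A call takes as long as a camera call. They do not tell look-alikes from the thing itself.
- search_frame(camera, name): "at" ([x, y, z] in m, in world coordinates, good to about 4 mm: the middle of the surface that is visible of it).
- tip_of(camera, name): "at" ([x, y, z] in m, in world coordinates, good to about 4 mm: a listed point, or the origin of a listed thing).
The state is a dict: "t": time; "joint_positions": joint angles; "joint_velocities": joint speeds; "tau": joint torques, N m; "ee_pos": TCP position; "tcp_rot": TCP orientation; "wrist_force": force on the tool from outside, world axes, zero at the start; "moment": the same for the moment, N m; "gripper_width": finger opening in m; "grasp_force": force on a finger pad.
Only numpy, scipy, OpenCV 4.12 (cv2) and the standard library are available. Lean on these libraries where they do the work, as an engineer would, in place of code of your own. Each camera call takes 0.05 s, during which the arm holds its last target. There are 200 camera calls.

## Working session

There is one attempt and no reset: what is moved stays moved. The work goes in short steps, each a Python script; the robot and the scene stay as the last script left them, time stands still between calls to the robot, and variables do not carry over. Pictures are saved under pics/ and viewed, at most 10 in all, crops included, and the job is handed in when it is done.

```bash
mkdir -p pics; ls; cat > h.py <<'E'
import numpy as np, cv2
from station import env, effector, solver, viewer, workorder, search_frame, tip_of
def save(n,im): cv2.imwrite('pics/'+n,cv2.cvtColor(im,cv2.COLOR_RGB2BGR))
def campose(c,s=None):
    i=viewer.camera_info(c); K=np.array(i['intrinsics'])
    if 'eye' in i: return K,np.array(i['rotation']),np.array(i['eye'])
    s=s or env.sense(); T=np.eye(4);T[:3,:3]=s['tcp_rot'];T[:3,3]=s['ee_pos'];T=T@np.array(i['T_tool_cam'])
    return K,T[:3,:3],T[:3,3]
def deproj(P,u,v,d):
    K,R,e=P; u,v,d=map(np.asarray,(u,v,d))
    c=np.stack([(u-K[0,2])/K[0,0]*d,-(v-K[1,2])/K[1,1]*d,-d],-1)
    return c@R.T+e
def proj(P,p):
    K,R,e=P; c=(np.asarray(p)-e)@R
    return np.stack([K[0,2]+K[0,0]*c[...,0]/-c[...,2],K[1,2]-K[1,1]*c[...,1]/-c[...,2]],-1)
E
python3 - <<'E'
from h import *
np.set_printoptions(precision=3,suppress=True)
print(viewer.camera_info('scene'));print(viewer.camera_info('wrist'))
for c in ['scene','side']:
    im,d=viewer.read_camera(c); save(c+'0.png',im); P=campose(c)
    for n in ['cover_center','cover_nose','cover_tail','socket_big','socket_small','base','base_nose','dowel_big','dowel_small','tile','sensor']:
        print(c,n,[(round(r['score'],2),np.round(r['at'],3).tolist(),proj(P,r['at']).round().tolist()) for r in tip_of(c,n)][:4])
E
```

```text
pics
{'intrinsics': array([[536.902,   0.   , 277.922],
       [  0.   , 536.902, 211.621],
       [  0.   ,   0.   ,   1.   ]]), 'eye': array([0.983, 0.473, 0.939]), 'rotation': array([[-0.722, -0.554,  0.415],
       [ 0.692, -0.582,  0.428],
       [ 0.005,  0.596,  0.803]])}
{'intrinsics': array([[329.717,   0.   , 276.024],
       [  0.   , 329.717, 206.763],
       [  0.   ,   0.   ,   1.   ]]), 'T_tool_cam': array([[-0.   ,  0.971,  0.239,  0.067],
       [ 1.   ,  0.   , -0.   ,  0.   ],
       [-0.   ,  0.239, -0.971, -0.171],
       [ 0.   ,  0.   ,  0.   ,  1.   ]])}
scene cover_center [(0.88, [0.485, -0.214, 0.008], [226.0, 160.0])]
scene cover_nose [(0.93, [0.53, -0.188, 0.002], [219.0, 178.0]), (0.18, [0.547, 0.01, -0.001], [273.0, 235.0])]
scene cover_tail [(0.92, [0.435, -0.229, 0.002], [238.0, 148.0])]
scene socket_big [(0.59, [0.503, -0.183, -0.002], [229.0, 174.0]), (0.19, [0.764, -0.115, -0.002], [154.0, 259.0])]
scene socket_small [(0.9, [0.453, -0.233, 0.004], [231.0, 150.0])]
scene base [(0.66, [0.505, 0.161, 0.006], [340.0, 266.0]), (0.19, [0.768, -0.115, -0.0
[... 701 characters left out ...]
, [354.0, 185.0])]
side socket_big [(0.8, [0.506, -0.188, 0.001], [323.0, 184.0])]
side socket_small [(0.65, [0.456, -0.234, -0.0], [348.0, 181.0]), (0.36, [0.506, 0.166, 0.007], [243.0, 282.0])]
side base [(0.7, [0.506, 0.165, 0.007], [244.0, 282.0])]
side base_nose [(0.95, [0.55, 0.178, 0.031], [221.0, 270.0])]
side dowel_big [(0.84, [0.527, 0.183, 0.04], [229.0, 275.0])]
side dowel_small [(0.96, [0.471, 0.143, 0.036], [264.0, 274.0]), (0.17, [0.458, -0.234, 0.0], [347.0, 181.0])]
side tile [(0.94, [0.269, 0.247, -0.003], [330.0, 384.0]), (0.91, [0.499, 0.169, 0.002], [246.0, 287.0]), (0.87, [0.27, -0.225, -0.003], [416.0, 213.0])]
side sensor [(0.69, [0.74, 0.174, 0.005], [156.0, 238.0])]
```

View pics/scene0.png

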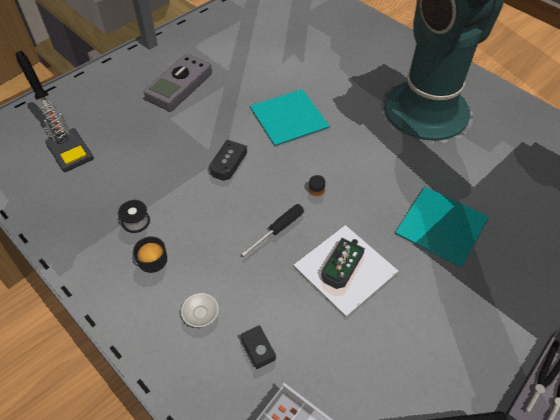

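View pics/side0.png

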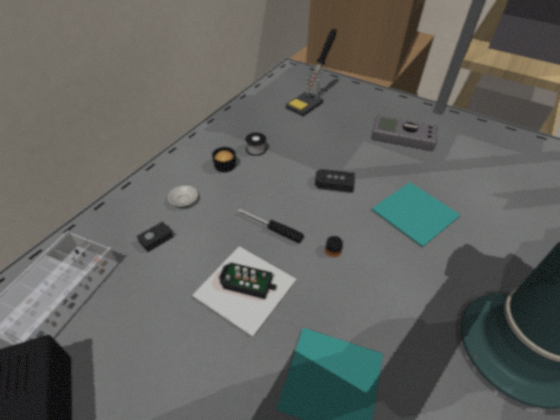

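The scene view shows three dark boxes that could be the cover: the one with cut corners and dots at (228,160), the sensor with a lens at (258,347), and the multimeter at (178,82). I choose (228,160). The base is on the white tile at (343,262), with its sleeve towards the robot. The teal tiles are decoys. Next I check from close by.

```bash
cat >> h.py <<'E'
def down(yaw):
    c,s=np.cos(yaw),np.sin(yaw); return np.array([[c,s,0],[s,-c,0],[0,0,-1.]])
def look(n,names,c='wrist'):
    s=env.sense(); im,d=viewer.read_camera(c); save(n+'.png',im); P=campose(c,s)
    np.savez(n+'.npz',im=im,d=d,K=P[0],R=P[1],e=P[2])
    for k in names:
        print(n,k,[(round(r['score'],2),np.round(r['at'],4).tolist(),proj(P,r['at']).round().tolist()) for r in tip_of(c,k)][:3])
    return im,d,P
E
python3 - <<'E'
from h import *
s=env.sense();print(s['t'],s['tcp_rot'])
C=['cover_center','cover_nose','cover_tail','socket_big','socket_small']
B=['base','base_nose','dowel_big','dowel_small']
yb,yc=np.radians(17),np.radians(23.4)
for y in (yc,yc+np.pi):
    q=solver.inverse_kinematics([0.485,-0.21,0.16],down(y)); print(y,q)
f=0 if solver.inverse_kinematics([0.505,0.163,0.18],down(yb)) is not None and s['tcp_rot'][0][0]>0 else np.pi
print('flip',f)
def xo(y): return 0.0*np.array([np.cos(y),np.sin(y),0])
env.reach([0.505,0.163,0.19],down(yb+f)); env.pause(.2); look('b1',B)
env.reach([0.485,-0.21,0.16],down(yc+f)); env.pause(.2); look('c1',C)
env.movel([0.46,-0.23,0.12]); env.pause(.2);look('c2',C)
print(env.sense()['t'],env.sense()['joint_positions'])
a=cv2.imread('pics/b1.png');b=cv2.imread('pics/c1.png')
cv2.imwrite('pics/bc.png',np.hstack([a[:,80:480],b[:,80:480]]))
E
```

```text
1.2 [[-9.60267165e-01  2.79082367e-01  6.45692162e-05]
 [ 2.79082369e-01  9.60267166e-01  1.92677395e-05]
 [-5.66264119e-05  3.65223075e-05 -9.99999998e-01]]
0.40840704496667307 [-0.35069352  0.43111784  0.87929815  1.99214026 -0.42039156  0.90873889
 -0.41308083]
3.549999698556466 [-0.35681284  0.43410621  0.88813234  1.99243768 -0.42597521  0.910438
  2.73393802]
flip 3.141592653589793
b1 base [(0.57, [0.5067, 0.164, 0.0052], [276.0, 190.0])]
b1 base_nose [(0.63, [0.5479, 0.178, 0.0333], [277.0, 236.0])]
b1 dowel_big [(0.89, [0.5256, 0.1825, 0.0399], [288.0, 219.0])]
b1 dowel_small [(0.76, [0.4701, 0.1413, 0.0345], [264.0, 154.0])]
c1 cover_center [(0.59, [0.4843, -0.2062, 0.0113], [279.0, 195.0])]
c1 cover_nose [(0.81, [0.5263, -0.1857, 0.0008], [281.0, 236.0])]
c1 cover_tail [(0.66, [0.4373, -0.2275, 0.0011], [278.0, 141.0])]
c1 socket_big [(0.7, [0.5087, -0.1869, 0.0005], [286.0, 221.0])]
c1 socket_small [(0.95, [0.4522, -0.2343, -0.0], [266.0, 153.0])]
c2 cover_center [(0.64, [0.4815, -0.2097, 0.0136], [287.0, 234.0])]
c2 cover_nose [(0.94, [0.5266, -0.1894, 0.0014], [287.0, 279.0])]
c2 cover_tail [(0.96, [0.4371, -0.227, 0.0034], [290.0, 179.0])]
c2 socket_big [(0.58, [0.5094, -0.1867, -0.0001], [297.0, 264.0])]
c2 socket_small [(0.73, [0.5105, -0.19, -0.0028], [293.0, 263.0]), (0.71, [0.4524, -0.2356, 0.0014], [274.0, 190.0])]
6.575 [ 0.10050925  0.37600052  0.36082376  2.03140556 -0.18844557  0.76501275
  2.55418773]
```

View pics/bc.png

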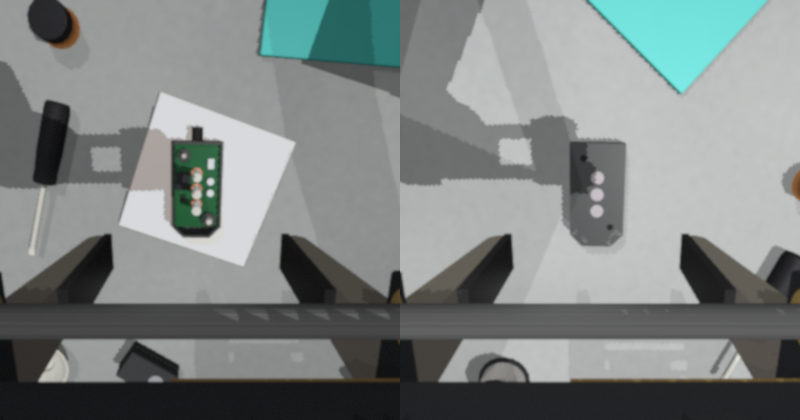

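The close view shows the cut-cornered cover with its nose down (crop right, 597,240), screw wells at (585,158) and (610,228), and three dots. On the left, the base on the white tile also has its nose down, at (195,232). Now I refine both poses from the depth readings.

```bash
cat > fit.py <<'E'
from h import *
def load(n,ctr,r=.075):
    z=np.load(n+'.npz'); P=(z['K'],z['R'],z['e']); v,u=np.nonzero(z['d']>0)
    X=deproj(P,u,v,z['d'][v,u]); m=np.hypot(*(X[:,:2]-ctr).T)<r; return X[m]
if __name__=='__main__':
  for n,c,lo,hi in [('c1',(.484,-.208),.015,.04),('c2',(.484,-.208),.015,.04),('b1',(.507,.163),.021,.045)]:
    X=load(n,c); h,e=np.histogram(X[:,2],np.arange(-.01,.07,.002)); print(n,dict(zip(np.round(e*1000).astype(int).tolist(),h.tolist())))
    Y=X[(X[:,2]>lo)&(X[:,2]<hi)]; rect=cv2.minAreaRect((Y[:,:2]*1000).astype(np.float32)); print(rect,len(Y))
    q=np.median(Y[:,2]);print('medz',q)
E
python3 fit.py
```

```text
c1 {-10: 0, -8: 0, -6: 0, -4: 2, -2: 1678, 0: 8990, 2: 444, 4: 3, 6: 6, 8: 7, 10: 1, 12: 7, 14: 6, 16: 6, 18: 7, 20: 4, 22: 795, 24: 4498, 26: 231, 28: 0, 30: 0, 32: 0, 34: 0, 36: 0, 38: 0, 40: 0, 42: 0, 44: 0, 46: 0, 48: 0, 50: 0, 52: 0, 54: 0, 56: 0, 58: 0, 60: 0, 62: 0, 64: 0, 66: 0}
((483.1620788574219, -208.4444122314453), (99.7520980834961, 51.88224411010742), 22.466537475585938) 5544
medz 0.024766921687097126
c2 {-10: 0, -8: 0, -6: 0, -4: 0, -2: 1756, 0: 10391, 2: 423, 4: 21, 6: 19, 8: 23, 10: 23, 12: 26, 14: 23, 16: 22, 18: 25, 20: 24, 22: 798, 24: 5613, 26: 206, 28: 0, 30: 0, 32: 0, 34: 0, 36: 0, 38: 0, 40: 0, 42: 0, 44: 0, 46: 0, 48: 0, 50: 0, 52: 0, 54: 0, 56: 0, 58: 0, 60: 0, 62: 0, 64: 0, 66: 0}
((483.3291015625, -208.462890625), (100.49971771240234, 52.04302978515625), 22.659242630004883) 6700
medz 0.024766761510216728
b1 {-10: 0, -8: 0, -6: 0, -4: 0, -2: 76, 0: 393, 2: 32, 4: 1, 6: 1430, 8: 7160, 10: 439, 12: 48, 14: 19, 16: 18, 18: 35, 20: 52, 22: 86, 24: 538, 26: 2146, 28: 567, 30: 1017, 32: 43, 34: 15, 36: 34, 38: 47, 40: 15, 42: 15, 44: 4, 46: 11, 48: 7, 50: 13, 52: 3, 54: 5, 56: 141, 58: 45, 60: 0, 62: 0, 64: 0, 66: 0}
((495.6141357421875, 162.3134765625), (114.33808898925781, 51.38826370239258), 16.27034568786621) 4559
medz 0.027281800053971517
```

```bash
python3 - <<'E'
from fit import *
X=load('b1',(.507,.163))
for lo,hi in ((.029,.0335),(.0285,.034)):
    Y=X[(X[:,2]>lo)&(X[:,2]<hi)]; print(cv2.minAreaRect((Y[:,:2]*1000).astype(np.float32)),np.median(Y[:,2]))
Z=X[(X[:,2]>.0355)&(X[:,2]<.043)]; print('dowel tops', Z.shape)
for g in ((.5256,.1825),(.4701,.1413)):
    m=np.hypot(*(Z[:,:2]-g).T)<.008; print(Z[m].mean(0),m.sum())
S=X[X[:,2]>.05]; print('springs',S.mean(0),S.min(0),S.max(0))
R=down(np.radians(22.56)+np.pi)
env.reach([.4832,-.2085,.08],R); env.movel([.4832,-.2085,.006],rate=.08)
s=env.sense(); print(s['ee_pos'],s['wrist_force'])
effector.grasp(28); env.pause(.3); s=env.sense(); print(s['t'],s['gripper_width'],s['grasp_force'],s['ee_pos'],s['wrist_force'])
env.movel([.4832,-.2085,.13],rate=.1); env.pause(.3); s=env.sense(); print(s['t'],s['gripper_width'],s['grasp_force'],s['ee_pos'],s['wrist_force'])
look('g1',[])
look('gs',['cover_center','cover_nose','cover_tail'],'scene')
look('gd',['cover_center','cover_nose','cover_tail'],'side')
a=[cv2.imread(f'pics/{k}.png') for k in('g1','gs')]
cv2.imwrite('pics/g.png',np.hstack([a[0][:,80:480],cv2.resize(a[1][40:250,120:320],(400,420))]))
E
```

```text
((502.31414794921875, 164.25794982910156), (100.47736358642578, 51.241764068603516), 16.082279205322266) 0.030516172968782562
((502.31414794921875, 164.25794982910156), (100.47736358642578, 51.241764068603516), 16.082279205322266) 0.030455289820651432
dowel tops (109, 3)
[0.52685579 0.18431805 0.03851477] 47
[0.47125263 0.14126653 0.03826773] 28
springs [0.48509398 0.15872832 0.29276266] [0.45509809 0.08910341 0.05033259] [0.53147567 0.2220517  0.31998266]
[ 0.4835774  -0.20866671  0.0063704 ] [0.85766218 0.15983884 0.07370236]
8.95 0.05161746905245577 28.000351935625076 [ 0.48325469 -0.20850637  0.0060783 ] [ 0.71937012 -0.95830616  0.89402876]
10.6417 0.05154949859249581 27.99984320998192 [ 0.48305579 -0.20849324  0.12969968] [-0.18577084  0.07078476 -0.80978264]
gs cover_center [(0.64, [0.4834, -0.2093, 0.134], [224.0, 121.0]), (0.46, [0.3947, -0.0152, -0.0001], [315.0, 190.0])]
gs cover_nose [(0.66, [0.5315, -0.1904, 0.1264], [212.0, 139.0])]
gs cover_tail [(0.92, [0.4332, -0.2266, 0.1248], [236.0, 109.0]), (0.43, [0.5307, 0.1844, 0.0405], [342.0, 273.0])]
gd cover_center [(0.61, [0.4838, -0.2061, 0.1355], [341.0, 141.0])]
gd cover_nose [(0.55, [0.5288, -0.1914, 0.1236], [320.0, 142.0])]
gd cover_tail [(0.84, [0.4363, -0.2275, 0.1261], [362.0, 146.0])]
```

View pics/g.png

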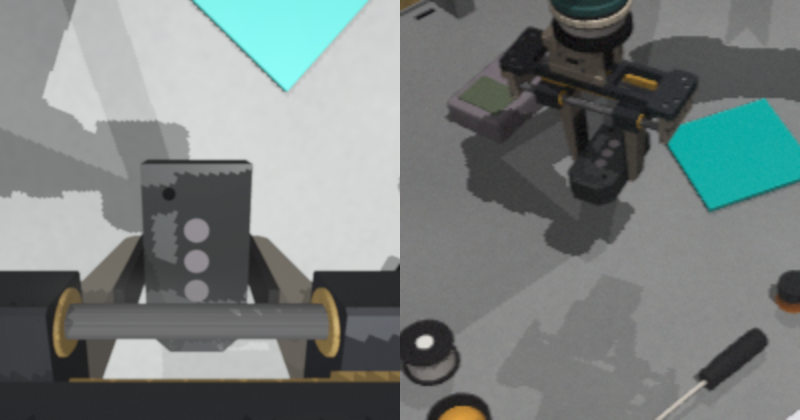

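Held level and straight, with the tail's well visible at (168,193). The base from its edge outline and from its dowels agrees within 0.7 mm: (0.5021, 0.1639), yaw 16.15°. I check the cover in the grip from the depth, then carry it over.

```bash
python3 - <<'E'
from fit import *
X=load('g1',(.4832,-.2085),.08); Y=X[(X[:,2]>.13)&(X[:,2]<.16)]
a=np.radians(22.56+180); R=down(a); L=(Y-[.4831,-.2085,.1297])@R*1000
t=L[(L[:,2]>-22)&(L[:,2]<-14)&(L[:,0]>5)]; print('top z',np.median(t[:,2]),'tail x',np.percentile(t[:,0],99.5))
for x in(25,35,45):
    s=t[abs(t[:,0]-x)<4]; print(x,s[:,1].min(),s[:,1].max(),np.median(s[:,2]))
effector.grasp(34)
b=np.array([.5021,.1639]); R=down(np.radians(16.15)+np.pi)
env.movel([.4832,-.2085,.16],rate=.15)
env.reach([*b,.13],R); env.movel([*b,.062],rate=.08); env.pause(.3)
s=env.sense(); print(s['t'],s['ee_pos'],s['wrist_force'],s['grasp_force'])
look('hs',['cover_nose','base_nose','cover_tail'],'scene'); look('hd',['cover_nose','base_nose','cover_tail'],'side')
look('hw',[])
P=campose('scene');u,v=proj(P,[*b,.04]).astype(int);i=cv2.imread('pics/hs.png')[v-60:v+60,u-60:u+60]
P=campose('side');u,v=proj(P,[*b,.04]).astype(int);j=cv2.imread('pics/hd.png')[v-60:v+60,u-60:u+60]
cv2.imwrite('pics/h.png',np.hstack([cv2.resize(k,(400,400),interpolation=cv2.INTER_CUBIC) for k in(i,j)]))
E
```

```text
top z -18.706763440787448 tail x 49.87684864946414
25 -25.492176021265205 26.82665520609343 -18.67761939447074
35 -25.292455262098994 26.670420506088035 -18.71211737575154
45 -25.507828749912623 26.45743862926103 -18.736310851931503
14.3583 [0.50230068 0.16401428 0.06235215] [-0.79473195 -0.5190805  -1.01017898] 33.99985894560814
hs cover_nose [(0.69, [0.5513, 0.1777, 0.0573], [332.0, 273.0]), (0.38, [0.7678, -0.1174, -0.0035], [152.0, 260.0])]
hs base_nose [(0.7, [0.5504, 0.1763, 0.0285], [331.0, 279.0])]
hs cover_tail [(0.75, [0.4515, 0.1504, 0.0548], [356.0, 234.0]), (0.43, [0.5523, 0.1774, 0.0553], [332.0, 273.0])]
hd cover_nose []
hd base_nose [(0.97, [0.5501, 0.182, 0.0309], [220.0, 272.0])]
hd cover_tail [(0.66, [0.4487, 0.1489, 0.057], [272.0, 276.0])]
```

View pics/h.png

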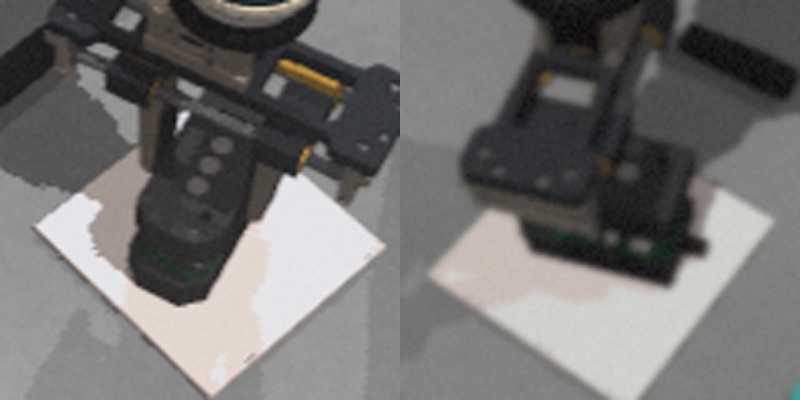

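The cover hangs aligned over the base, nose over nose (crop at about (175,215) above (175,285)). Now I lower it in force-watched steps.

```bash
python3 - <<'E'
from fit import *
b=np.array([.5023,.1633]); f0=np.array(env.sense()['wrist_force'])
z=.048; env.movel([*b,z],rate=.05)
while z>.030:
    s=env.sense(); f=np.array(s['wrist_force'])-f0
    print(round(s['t'],2),round(z,4),np.round(s['ee_pos'],4),f.round(1),np.round(s['moment'],2),round(s['grasp_force'],1))
    if f[2]>14 or np.hypot(*f[:2])>10: break
    z-=.001 if z>.0375 and f[2]<9 else .0004
    env.movel([*b,z],rate=.02); env.pause(.1)
E
```

```text
15.24 0.048 [0.502  0.1631 0.0475] [-0.8 -0.8  0.9] [ 0.04  0.01 -0.01] 34.0
15.59 0.047 [0.5024 0.1634 0.0472] [-1.1  0.9  0.5] [0.08 0.04 0.01] 34.0
15.94 0.046 [0.5023 0.1633 0.046 ] [-2.1 -0.2 -0.9] [ 0.    0.02 -0.04] 34.0
16.29 0.045 [0.5023 0.1633 0.045 ] [ 0.   0.2 -0.5] [ 0.08 -0.   -0.02] 34.0
16.64 0.044 [0.5023 0.1633 0.044 ] [-0.3  0.8  0.5] [0.02 0.06 0.02] 34.0
16.99 0.043 [0.5023 0.1633 0.043 ] [-0.9 -0.5  1. ] [0.04 0.04 0.02] 34.0
17.34 0.042 [0.5023 0.1633 0.042 ] [-0.9 -0.1 -0.3] [ 0.05  0.05 -0.04] 34.0
17.69 0.041 [0.5025 0.1633 0.0411] [-1.3  0.4  1.5] [ 0.08 -0.06  0.06] 34.0
18.04 0.04 [0.5024 0.1634 0.0401] [-0.3 -0.3  2.1] [ 0.04 -0.06 -0.04] 34.0
18.39 0.039 [0.5025 0.1633 0.0391] [-0.5  0.4  3.1] [ 0.02  0.01 -0.  ] 34.0
18.74 0.038 [0.5024 0.1633 0.0381] [-1.4  0.9  3.4] [-0.01 -0.05 -0.02] 34.0
19.09 0.037 [0.5025 0.1634 0.0371] [-1.3 -0.1  5.2] [0.01 0.05 0.02] 34.0
19.44 0.0366 [0.5024 0.1634 0.0367] [ 0.2 -0.2  5.7] [ 0.02 -0.06 -0.02] 34.0
19.79 0.0362 [0.5024 0.1634 0.0363] [-0.9 -0.4  5.5] [-0.01  0.01  0.01] 34.0
20.14 0.0358 [0.5025 0.1634 0.0361] [-1.5 -0.3  8.3] [ 0.01  0.11 -0.07] 34.0
20.49 0.0354 [0.5025 0.1633 0.0361] [-1.3 -0.6 12.1] [-0.13  0.28  0.01] 34.0
20.84 0.035 [0.5025 0.1633 0.036 ] [-2.8 -1.6 15. ] [-0.25  0.62  0.02] 34.0
```

```bash
python3 - <<'E'
from fit import *
b=np.array([.5023,.1633])
env.movel([*b,.0346],rate=.02)
for i in range(3):
    env.pause(.4); s=env.sense(); print(round(s['t'],2),np.round(s['ee_pos'],4),np.round(s['wrist_force'],1),np.round(s['moment'],2),round(s['gripper_width'],4),np.round(s['tcp_rot'],4).tolist()[2])
look('fs',['cover_nose','cover_tail','base_nose','base'],'scene'); look('fd',['cover_nose','cover_tail','base_nose','base'],'side'); look('fw',[])
X=load('fw',b,.08); R=down(np.radians(16.15)+np.pi); L=(X-[*b,0])@R*1000; L[:,2]*=-1
t=L[(L[:,2]>48)&(L[:,2]<60)]
for x in(15,25,35,45):
    q=t[abs(t[:,0]-x)<4]; print(x,np.median(q[:,2]),len(q))
i=[]
for c,n in(('scene','fs'),('side','fd')):
    u,v=proj(campose(c),[*b,.04]).astype(int);i.append(cv2.resize(cv2.imread(f'pics/{n}.png')[v-45:v+45,u-45:u+45],(400,400),interpolation=cv2.INTER_CUBIC))
cv2.imwrite('pics/f.png',np.hstack(i))
E
```

```text
21.49 [0.5025 0.1634 0.036 ] [-3.3 -1.5 18.3] [-0.35  0.84 -0.03] 0.0516 [-0.0002, 0.0005, -1.0]
21.89 [0.5025 0.1634 0.036 ] [-3.8 -1.8 18.7] [-0.32  0.88 -0.05] 0.0516 [-0.0003, 0.0005, -1.0]
22.29 [0.5025 0.1634 0.036 ] [-3.6 -0.8 17.7] [-0.36  0.87 -0.01] 0.0517 [-0.0002, 0.0005, -1.0]
fs cover_nose [(0.83, [0.5497, 0.1781, 0.0299], [332.0, 279.0]), (0.21, [0.549, 0.1755, 0.0283], [331.0, 279.0])]
fs cover_tail [(0.92, [0.4518, 0.1516, 0.0286], [355.0, 242.0]), (0.61, [0.5473, 0.0055, -0.0056], [271.0, 235.0])]
fs base_nose [(0.46, [0.5516, 0.1789, 0.0306], [332.0, 280.0])]
fs base [(0.68, [0.7687, 0.0474, 0.0009], [202.0, 313.0]), (0.48, [0.5014, 0.1629, 0.0063], [342.0, 266.0])]
fd cover_nose []
fd cover_tail [(0.56, [0.4519, 0.1466, 0.0304], [271.0, 282.0]), (0.18, [0.5065, 0.163, 0.041], [243.0, 272.0])]
fd base_nose []
fd base [(0.73, [0.5039, 0.1652, 0.0071], [245.0, 283.0])]
15 54.794187988913365 1655
25 54.71609493344742 1747
35 54.79767209502192 1821
45 54.72010773383511 1912
```

View pics/f.png

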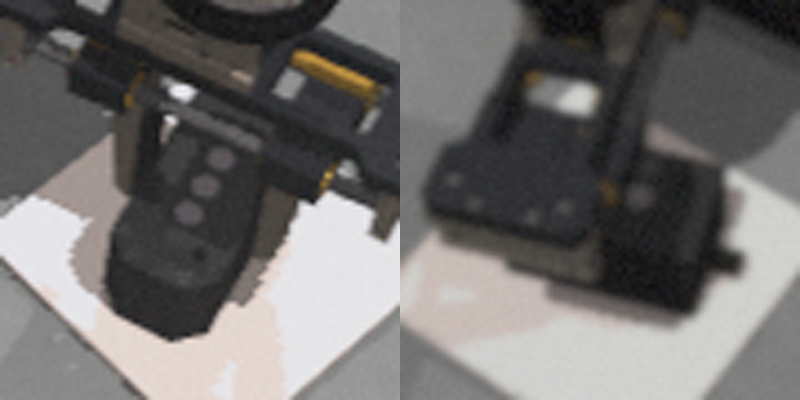

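The joint is closed with no gap showing at the nose (175,285) or tail. The top is level at 54.0 mm after taking off the camera's 0.75 mm bias, and the push is steady at about 19 N (7 N springs, about 12 N joint).

```bash
python3 -c "
from h import *
print(workorder.finish_job())"
```

```text
the job is handed in; nothing more can be done
None
```

I closed the top half nose over nose on the dowels and handed the job in at about 22 s, still gripped and pressed shut with about 19 N; the judge's verdict was not reported back.

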